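Unfold the crank grip and clamp the glue press

ROBOT

A 7-joint arm with a two-finger parallel gripper is mounted at the origin on a cart in front of the work surface, level with it; the furniture and walls round the work are solid. World frame = base frame: x ahead of the robot, y to its left, z up, the work surface at z = 0. Lengths are in m, angles in rad, forces in N, time in s.
With the tool pointing down it reaches from about 0.425 to 0.925 m from the base axis. Payload 6.8 kg.
Tool frame: the origin (TCP) lies on the centre line of the jaws, within the pads' length; the fingertips stand ahead of it and the grasp point (between the pads) lies 11 mm behind it (r.tcp_to_tips is the z of the fingertips in the tool frame, in m); z points along the fingers, y is the line along which they close (so a half turn about z gives the same grasp; the last joint's range is limited). The gripper opens to 85 mm and grips with 20 to 120 N. Pads are 22 mm wide; open, the fingers measure 114 mm over their backs; the gripper's body (76 mm by 85 mm) begins 54 mm behind the grasp point. The pads swing forward as they close: fully open they stand 13 mm farther back than shut.
Start: joints at [-0.108, 0.477, 0.022, 1.555, -0.011, 1.109, -0.083], TCP at [0.675, 0, 0.212] pointing down, gripper open.
Joint ranges: [-2.96, 2.96], [-0.34, 2.1], [-1.41, 1.46], [0.24, 2.44], [-1.37, 4.51], [0.17, 1.92], [-2.96, 2.96]. Speed limits (rad/s): [2.39, 2.39, 3.14, 3.14, 3.14, 3.14, 3.14].

INTERFACE

Orientations are given as a rotation vector (axis times angle).
In Python, from bench import r, optics gives the robot as it stands.
- The arm moves only by the shell command python3 -m creep 'ROWS' [FORCE]. ROWS is a JSON object whose one key "rows" holds a list of rows, each a list of 7 numbers: the shift along the tool's x, y, z in units of 25 mm (1.0 is 25 mm), then the turn, a rotation vector about the tool's x, y, z in units of 8 degrees (1.0 is 8 degrees), then the finger opening in mm, from 0 to 85.4. A call has 1 to 10 rows; each row is the pose to reach, as a shift and turn from the pose commanded when the call began, along the tool's axes at that moment; what a row does not reach only later rows make up. A row lasts 1/8 s, in which the tool goes at most 62.5 mm and 10.7 degrees, less where a joint would pass 70% of its speed; a pose out of reach is approached as far as the arm can. A call with a gripper value outside its range is refused whole. The fingers move at their own pace and stop on an object; FORCE is the grip in N (left out, the last holds). Time passes only in rows, so rows that repeat a pose let the fingers close. It gives the time, the measured TCP pose, the force, the opening and the grip force at its end, in the units of the state.
- r.get_obs(): the state, without advancing time (a new reading comes with each control period).
- optics.grab_frame(name): name is "scene" or "side" or "wrist"; returns a dict with "color" (384x512x3 uint8, blue, green, red), "K" (3x3 intrinsics, pixels), "dist_coeffs" ([k1, k2, p1, p2, k3] as OpenCV has them; the pictures are not rectified), "R" (3x3) and "t" (3): a world point X has camera coordinates R X + t. Camera axes: x right, y down, z forward; pixel columns grow to the right and rows downward; lengths in m; the calibration is good to about 2 mm. A picture is of the moment at which its call begins. There is no depth.
- r.hand_in(): hands the job in; it is judged then, once.
The state is a dict: "clock": time; "joints": joint angles; "qvel": joint speeds; "tau": joint torques, N m; "tcp_pos": TCP position; "orientation": TCP orientation; "contact_force": force on the tool from outside, world axes, zero at the start; "moment": the same for the moment, N m; "grip_width": finger opening in m; "gripper_force": force on a finger pad.
Only numpy, scipy, OpenCV 4.12 (cv2) and the standard library are available. Lean on these libraries where they do the work, as an engineer would, in place of code of your own. Each camera call takes 0.05 s, during which the arm holds its last target. There are 200 camera calls.

TASK

Two glued beech boards lie in the small green screw press: swing the red folding grip of its crank upright without turning the crank, then crank clockwise (seen from above) until the press bites. It runs at a steady push of about 8 N on the grip; leave it when the push has risen to about 13 N, and stop well before 16 N, which would crush the boards. Leave the grip upright, let go, and do not disturb the jar, the spool or the oiler beside the press.

Things in the scene. Friction and masses are not known exactly. Their poses are not given: they have to be found in the camera images.
- press: green bench press, fixed: base plate 150 x 190 x 22 mm, two columns, a bridge 36 x 172 mm across them, top at z = 152 mm (nuts to 159). Origin on the bench under the vertical spindle axis, z up; place and yaw vary. The boards lie on its bed, on packing whose height (within 16 mm) is not told: the platen meets them after about 2 to 8 rad of cranking
- platen: aluminium pressing plate 68 x 106 x 10 mm, hung on stiff springs; origin on the spindle axis, 98 mm below its underside. Goes down 3.8 mm per rad of crank (24 mm a turn) until it meets the boards; from there the springs are squeezed and the push needed at the grip grows from 8 N by roughly 4 N per rad
- crank (a joint): angle of the crank about the spindle, rad, unlimited, growing clockwise seen from above (lowers the platen). At 0 its arm points along -x of the press. Arm 14 mm wide, 9 thick, mid-height 185 mm above the bench, 70 mm from axis to fold pin. Dry friction of 0.55 Nm (8 N at 70 mm) holds it where it is left: it does not run back
- grip_fold (a joint): angle of the grip about the fold pin, rad: 0 = folded flat inward, along and above the arm, over the spindle; 1.57 = upright; stop at 1.66. Stiff: 0.22 Nm of dry friction (3 N at 70 mm) hold it at any angle
- fold_pin (a point): centre of the level pin at the arm's outer end about which the grip folds, 70 mm from the spindle axis, 205 mm above the bench, y along the pin; it moves with the crank. The fork about it is 21 mm wide
- grip_point (a point): point on the centre line of the red grip, 70 mm from the fold pin; x runs along the grip away from the pin. The grip is a round sleeve 19 mm across (21 near its end), from 18 to 96 mm from the pin, that spins freely on its core, so that fingers may keep their direction while cranking
- jar_red: red jar of edge paint with a dabber stick, 43 mm across, 100 tall, origin under its centre; bystander
- spool_yellow: wooden spool of yellow thread, 42 mm across, 56 tall, origin under its centre; bystander
- oiler_blue: blue oil dispenser with a long neck, 68 mm across, 110 tall, origin under its centre; bystander

How it is judged:
By the outcome, as a careful person would: the job done as asked, in the order asked, and still so for the second after the job is handed in, with the robot touching nothing.
It also fails if it takes over 72 s, if anything falls off the work surface, if the arm or the gripper's body presses on something with over 40 N, if the wrist force passes 120 N, or if a joint passes its speed limit or range.

## Working session

There is one attempt and no reset: what is moved stays moved. The work goes in short steps, Python scripts to look and compute and a shell command to move; the robot and the scene stay as the last step left them, time stands still between calls to the robot, and variables do not carry over. Pictures are saved under pics/ and viewed, at most 10 in all, crops included, and the job is handed in when it is done.

```bash
mkdir -p pics; ls; python3 - <<'E'
from bench import r, optics
import cv2,numpy as np
np.set_printoptions(precision=4,suppress=True)
o=r.get_obs()
for k in o: print(k,o[k])
print(r.tcp_to_tips)
for n in("scene","side"):
    f=optics.grab_frame(n); cv2.imwrite(f"pics/{n}0.png",f["color"]); np.savez(f"pics/{n}0.npz",**f); print(n,f["K"],f["dist_coeffs"],-f["R"].T@f["t"],f["R"])
E
```

```text
pics
clock 0.0
joints [-0.1081  0.4778  0.0224  1.5564 -0.0115  1.1093 -0.0831]
qvel [-0.0015 -0.0004  0.0012  0.0021 -0.0004 -0.0009  0.0002]
tau [ -0.0005 -59.6444   1.6077 -28.1195   0.0124   0.0094   0.    ]
tcp_pos [ 0.6744 -0.0001  0.2108]
orientation [-2.2207 -2.2206  0.0022]
contact_force [-0.7592 -0.9046  0.1967]
moment [ 0.0179 -0.0352 -0.0336]
gripper_force 0.0
grip_width 0.08545956326902818
0.008
scene [[448.474    0.     253.1863]
 [  0.     448.474  189.7869]
 [  0.       0.       1.    ]] [-0.1445  0.      0.      0.      0.    ] [ 0.0557 -0.5812  0.7791] [[ 0.7846 -0.6198  0.0151]
 [-0.3742 -0.4928 -0.7856]
 [ 0.4944  0.6107 -0.6186]]
side [[399.2781   0.     256.0677]
 [  0.     399.2781 199.0085]
 [  0.       0.       1.    ]] [-0.1295  0.      0.      0.      0.    ] [0.5295 0.7979 0.6757] [[-0.9991 -0.0414  0.0007]
 [-0.0249  0.5875 -0.8088]
 [ 0.0331 -0.8082 -0.588 ]]
```

View pics/scene0.png

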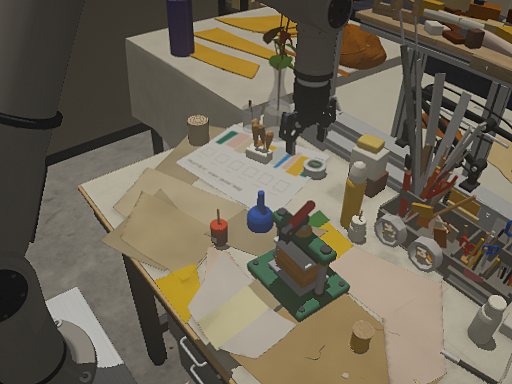

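View pics/side0.png

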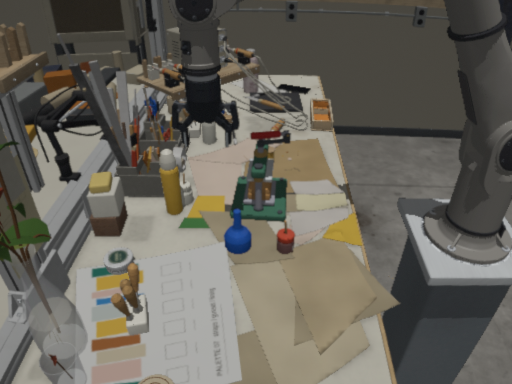

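The scene view shows the press near (300,265) with its red grip near (298,216), the oiler at (260,215) and the jar at (219,232). The side view shows the press near (261,185), its grip near (267,134), the oiler at (238,237) and the jar at (286,240). I'll enlarge both crops.

```bash
cat > h.py <<'E'
import numpy as np,cv2
np.set_printoptions(precision=4,suppress=True)
def und(f,p): 
    return cv2.undistortPoints(np.float64(p).reshape(-1,1,2),f["K"],f["dist_coeffs"])[:,0]
def ray(f,p):
    d=np.c_[und(f,p),np.ones(len(np.atleast_2d(p)))]@f["R"]
    return -f["R"].T@f["t"],d
def plane(f,p,z):
    c,d=ray(f,p); return c+d*((z-c[2])/d[:,2])[:,None]
def tri(f,p,g,q):
    P=[np.c_[k["R"],k["t"]] for k in(f,g)]
    X=cv2.triangulatePoints(P[0],P[1],und(f,p).T,und(g,q).T); return (X[:3]/X[3]).T
def proj(f,X):
    return cv2.projectPoints(np.float64(X).reshape(-1,1,3),cv2.Rodrigues(f["R"])[0],np.float64(f["t"]),f["K"],f["dist_coeffs"])[0][:,0]
E
python3 - <<'E'
import cv2,numpy as np
a=cv2.imread("pics/scene0.png")[185:325,200:390]; b=cv2.imread("pics/side0.png")[115:255,215:330]
A=cv2.resize(a,None,fx=4,fy=4,interpolation=cv2.INTER_CUBIC);B=cv2.resize(b,None,fx=4,fy=4,interpolation=cv2.INTER_CUBIC)
cv2.imwrite("pics/a.png",A);cv2.imwrite("pics/b.png",B)
E
```

```text
(no output)
```

View pics/a.png

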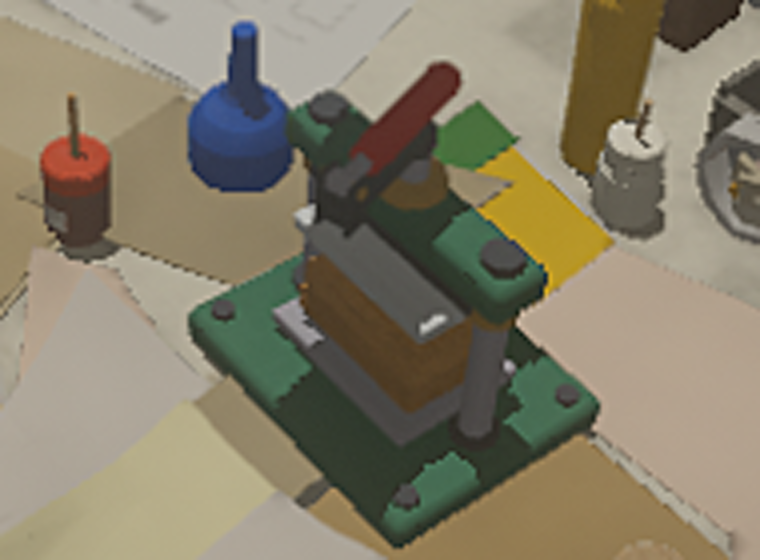

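View pics/b.png

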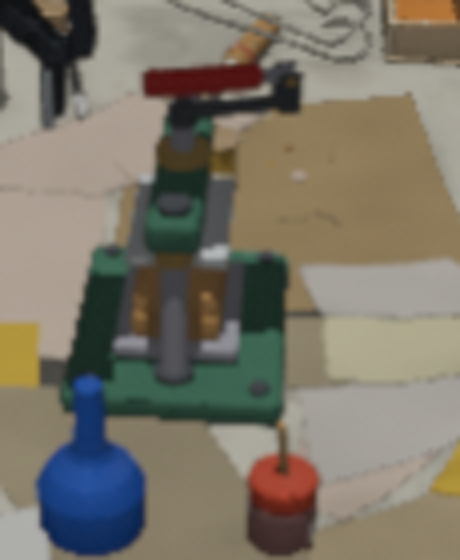

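The scene crop shows bridge nuts at (330,103) and (503,252), the fork at (345,185) and the grip tip at (447,75). The side crop shows the near nut at (176,205), the fork at (287,88) and the grip tip at (150,82).

```bash
python3 - <<'E'
from h import *
f=dict(np.load("pics/scene0.npz"));g=dict(np.load("pics/side0.npz"))
A=lambda *p:np.array(p)/4.+[200,185]-.4
B=lambda *p:np.array(p)/4.+[215,115]-.4
print("nuts scene z.159",plane(f,A((330,100),(503,250)),.159))
print("nut near side",plane(g,B((176,202),),.159))
print("base bolts scene z~.026",plane(f,A((223,310),(405,495),(567,395)),.027))
print("base bolts side",plane(g,B((110,252),(267,258),(259,388)),.027))
print("nut tri",tri(f,A((330,103)),g,B((176,205))))
def red(f,roi):
    c=f["color"]; h=cv2.cvtColor(c,cv2.COLOR_BGR2HSV)
    m=(((h[...,0]<8)|(h[...,0]>172))&(h[...,1]>130)&(h[...,2]>50)).astype(np.uint8)
    x0,y0,x1,y1=roi; M=np.zeros_like(m);M[y0:y1,x0:x1]=m[y0:y1,x0:x1]
    n,l,s,_=cv2.connectedComponentsWithStats(M); i=1+np.argmax(s[1:,4])
    ys,xs=np.nonzero(l==i);P=np.c_[xs,ys].astype(float);c=P.mean(0)
    u=np.linalg.svd(P-c,full_matrices=False)[2][0];t=(P-c)@u
    return c,c+u*t.min(),c+u*t.max(),s[i]
a=red(f,(280,190,325,235));b=red(g,(245,120,295,145));print(a,b)
print("grip centre",tri(f,a[0],g,b[0]))
for i in(1,2):
  for j in(1,2): print(i,j,tri(f,a[i],g,b[j]))
print("fork",tri(f,A((345,183)),g,B((287,85))))
print("jar top z.08?",plane(f,A((76,210)),.03),"oiler",plane(f,A((240,145)),.035))
print("spool?",plane(f,[(362,336)],.028), proj(g,plane(f,[(362,336)],.028)))
E
```

```text
nuts scene z.159 [[ 0.558  -0.0595  0.159 ]
 [ 0.5514 -0.1948  0.159 ]]
nut near side [[ 0.5582 -0.0562  0.159 ]]
base bolts scene z~.026 [[ 0.497  -0.0488  0.027 ]
 [ 0.4909 -0.2065  0.027 ]
 [ 0.6056 -0.2124  0.027 ]]
base bolts side [[ 0.6122 -0.2004  0.027 ]
 [ 0.4952 -0.1973  0.027 ]
 [ 0.502  -0.0396  0.027 ]]
nut tri [[ 0.5586 -0.0586  0.1556]]
(array([301.6139, 213.6409]), array([313.0429, 202.0422]), array([289.6991, 225.7327]), array([288, 201,  27,  28, 259], dtype=int32)) (array([264.9578, 134.6566]), array([279.1245, 133.3365]), array([250.9961, 135.9577]), array([251, 131,  29,   8, 166], dtype=int32))
grip centre [[ 0.5439 -0.1307  0.2055]]
1 1 [[ 0.5315 -0.139   0.2251]]
1 2 [[ 0.5815 -0.1209  0.2075]]
2 1 [[ 0.5057 -0.141   0.204 ]]
2 2 [[ 0.5546 -0.1229  0.1872]]
fork [[ 0.4902 -0.1425  0.1988]]
jar top z.08? [[0.4757 0.0651 0.03  ]] oiler [[0.5861 0.0465 0.035 ]]
spool? [[ 0.5388 -0.3316  0.028 ]] [[267.4775 155.8925]]
```

The two views agree on these values:
- Spindle axis at about (0.555, -0.127).
- Fold pin at about (0.488, -0.145), 70 mm from the axis as specified.
- Grip flat at z ≈ 0.205, pointing at 14.9° and 78 mm long.

I'll go above the grip end, turned so the jaws close across it.

```bash
python3 -m creep '{"rows":[[0,0,-2,0,0,0,85],[0,0,-3.6,0,0,1.3,85],[-1,-1,-3.6,0,0,2.6,85],[-2,-2,-3.6,0,0,3.9,70],[-3,-3,-3.6,0,0,5.2,60],[-4,-3.5,-3.6,0,0,6.5,50],[-4.88,-4.06,-3.6,0,0,7.8,50],[-4.88,-4.06,-3.6,0,0,9.1,50],[-4.88,-4.06,-3.6,0,0,9.39,50],[-4.88,-4.06,-3.6,0,0,9.39,50]]}' 30; python3 - <<'E'
from h import *
from bench import r,optics
from scipy.spatial.transform import Rotation as R
o=r.get_obs();print(o["clock"],o["tcp_pos"],o["joints"],o["contact_force"]);print(R.from_rotvec(o["orientation"]).as_matrix())
f=optics.grab_frame("wrist");np.savez("pics/w1.npz",**f);cv2.imwrite("pics/w1.png",f["color"])
ax=np.array([.555,-.127,.205]);d=np.array([np.cos(np.radians(14.9)),np.sin(np.radians(14.9)),0]);pin=ax-.07*d
print(proj(f,[pin,pin+.018*d,pin+.096*d,ax]))
E
```

```text
clock: 1.35
tcp_pos: [0.5732, -0.1219, 0.3014]
orientation: [-3.115, -0.408, 0.001]
contact_force: [-0.3, 0.3, -0.5]
grip_width: 0.05
gripper_force: 0.0
1.35 [ 0.5732 -0.1219  0.3014] [-0.136   0.261   0.2975  1.6784 -0.0807  1.215  -1.1304] [-0.2652  0.2676 -0.533 ]
[[ 0.9663  0.2573 -0.0008]
 [ 0.2573 -0.9663  0.0001]
 [-0.0007 -0.0003 -1.    ]]
[[252.0921 270.2974]
 [252.0687 255.0463]
 [251.9572 182.4771]
 [251.9964 207.9239]]
```

View pics/w1.png

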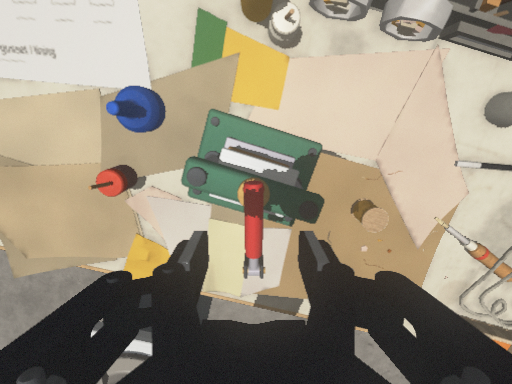

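The wrist view shows the grip from (254,182) to (254,258), with the fork at (255,268), within about 2 px of my prediction. I'll fit its line precisely.

```bash
python3 - <<'E'
from h import *
f=dict(np.load("pics/w1.npz"));h=cv2.cvtColor(f["color"],cv2.COLOR_BGR2HSV)
m=(((h[...,0]<8)|(h[...,0]>172))&(h[...,1]>130)&(h[...,2]>50));m[:,:225]=0;m[:,285:]=0
ys,xs=np.nonzero(m);print(len(xs),ys.min(),ys.max())
for y in range(ys.min(),ys.max()+1,8): print(y,xs[ys==y].min(),xs[ys==y].max())
yy=np.arange(ys.min()+6,ys.max()-6);mid=np.array([xs[ys==y].mean() for y in yy]);k,b=np.polyfit(yy,mid,1);print(k,b)
X=plane(f,[(k*y+b,y) for y in(ys.min()-.5,ys.max()+.5)],.205);d=X[0]-X[1];L=np.linalg.norm(d);d/=L
print(X,L,np.degrees(np.arctan2(d[1],d[0])),"pin",X[1]-.018*d,"axis",X[1]+.052*d)
R=cv2.Rodrigues(np.array([-3.115,-.408,.001]))[0];p=np.array([.5732,-.1219,.205])
print("TCP px",proj(f,[p]),"grip end in tool",(X-p)@R)
# dark finger edges on rows
g=cv2.cvtColor(f["color"],cv2.COLOR_BGR2GRAY)
for y in(240,250,260,270):
  d_=np.nonzero(g[y]<35)[0];print(y,d_[d_<245].max(),d_[d_>268].min())
E
```

```text
986 181 258
181 257 257
189 243 258
197 247 258
205 247 261
213 248 261
221 245 261
229 245 261
237 245 261
245 245 261
253 246 260
-0.011614195342343144 255.8594920701872
[[ 0.5825 -0.1215  0.205 ]
 [ 0.5011 -0.1422  0.205 ]] 0.08399147456821617 14.268244362882012 pin [ 0.4836 -0.1466  0.205 ] axis [ 0.5515 -0.1294  0.205 ]
TCP px [[251.7132 189.5611]] grip end in tool [[ 0.0091  0.002  -0.    ]
 [-0.0749  0.001   0.    ]]Traceback (most recent call last):
  File "<stdin>", line 14, in <module>
    return umr_maximum(a, axis, None, out, keepdims, initial, where)
ValueError: zero-size array to reduction operation maximum which has no identity
```

```bash
python3 -m creep '{"rows":[[0,0.05,1,0,0,0,45],[0,0.05,2,0,0,0,45],[0,0.05,3,0,0,0,45],[0,0.05,3.7,0,0,0,45],[0,0.05,4.05,0,0,0,45],[0,0.05,4.05,0,0,0,45]]}' 25; python3 -m creep '{"rows":[[0,0,0,0,0,0,30],[0,0,0,0,0,0,24],[0,0,0,0,0,0,20],[0,0,0,0,0,0,10],[0,0,0,0,0,0,10],[0,0,0,0,0,0,10]]}' 25
```

```text
clock: 2.15
tcp_pos: [0.5738, -0.1232, 0.2003]
orientation: [-3.115, -0.407, 0.001]
contact_force: [-0.1, -0.3, 0.2]
grip_width: 0.0448
gripper_force: 0.0
clock: 2.9
tcp_pos: [0.5738, -0.1232, 0.2006]
orientation: [-3.115, -0.407, -0.0]
contact_force: [-0.7, -0.3, 0.4]
grip_width: 0.0099
gripper_force: 0.0
```

The fingers closed to 9.9 mm with no force, so they missed the grip. I need a look.

```bash
python3 - <<'E'
from h import *
from bench import r,optics
f=optics.grab_frame("scene");g=optics.grab_frame("side");w=optics.grab_frame("wrist")
np.savez("pics/s2.npz",**f);np.savez("pics/d2.npz",**g)
z=lambda i,x,y,a,b:cv2.resize(i[y:y+b,x:x+a],(380,300),interpolation=cv2.INTER_CUBIC)
P=np.array([.5738,-.1232,.2006]);print(proj(f,[P]),proj(g,[P]),proj(w,[P]))
im=np.vstack([np.hstack([z(f["color"],255,160,95,75),z(g["color"],220,95,95,75)]),np.hstack([z(w["color"],0,0,512,384),z(w["color"],190,130,120,95)])])
cv2.imwrite("pics/c2.png",im)
E
```

```text
[[310.174  207.2165]] [[253.5756 137.6766]] [[251.0548 228.5821]]
```

View pics/c2.png

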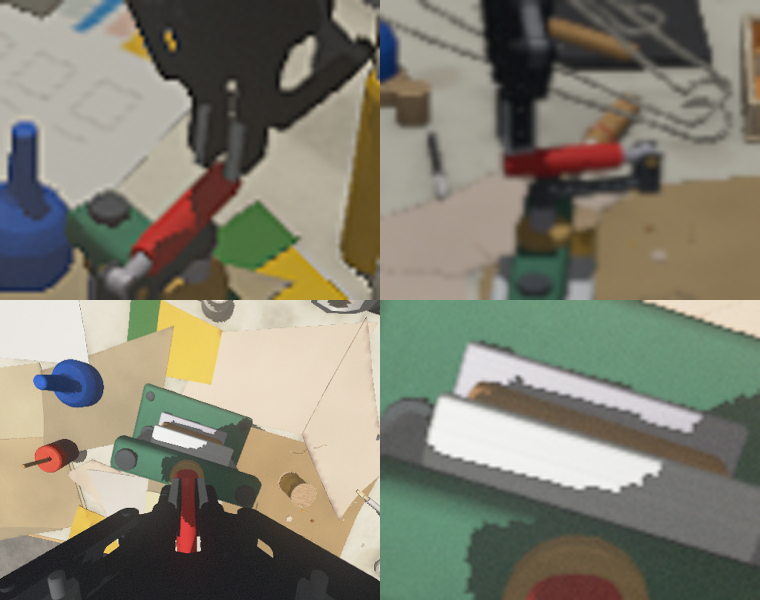

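The fingertips have closed just above the grip: in the side view the tip is at row 132 and the red sleeve spans rows 132–139. So the tips reach about 16 mm less than I assumed. I'll open, go 18 mm lower and close again.

```bash
python3 -m creep '{"rows":[[0,0,-0.2,0,0,0,45],[0,0,-0.2,0,0,0,45],[0,0,-0.2,0,0,0,45],[0,0,0.2,0,0,0,45],[0,0,0.5,0,0,0,45],[0,0,0.72,0,0,0,45],[0,0,0.72,0,0,0,45]]}' 25; python3 -m creep '{"rows":[[0,0,0,0,0,0,30],[0,0,0,0,0,0,24],[0,0,0,0,0,0,20],[0,0,0,0,0,0,14],[0,0,0,0,0,0,14],[0,0,0,0,0,0,14]]}' 25
```

```text
clock: 3.92
tcp_pos: [0.5734, -0.1232, 0.1818]
orientation: [-3.115, -0.407, 0.002]
contact_force: [0.1, 0.9, 0.1]
grip_width: 0.0449
gripper_force: 0.0
clock: 4.68
tcp_pos: [0.574, -0.1228, 0.1827]
orientation: [-3.115, -0.407, -0.001]
contact_force: [-0.5, 3.9, 2.7]
grip_width: 0.0183
gripper_force: 24.5
```

The sleeve is now held (opening 18.3 mm, 24.5 N). I'll ease out the sideways force and swing along the 88 mm arc to 30° first.

```bash
python3 -m creep '{"rows":[[0,-0.04,0,0,0,0,14],[0,-0.04,0,0,0,0,14],[-0.03,-0.04,-0.46,0,0,0,14],[-0.12,-0.04,-0.91,0,0,0,14],[-0.27,-0.04,-1.35,0,0,0,14],[-0.47,-0.04,-1.76,0,0,0,14],[-0.47,-0.04,-1.76,0,0,0,14]]}' 25; python3 - <<'E'
from h import *
from bench import r
R=cv2.Rodrigues(np.array([-3.115,-.407,-.001]))[0];o=r.get_obs()
print("tool force",o["contact_force"]@R,"moment",o["moment"]@R)
E
```

```text
clock: 5.55
tcp_pos: [0.5611, -0.1257, 0.2273]
orientation: [-3.115, -0.405, 0.001]
contact_force: [-3.1, 1.3, -0.2]
grip_width: 0.0183
gripper_force: 25.2
tool force [-2.6902 -2.062   0.2167] moment [ 0.3224 -0.583   0.0185]
```

```bash
python3 -m creep '{"rows":[[-0.26,-0.03,-0.38,0,0,0,14],[-0.56,-0.03,-0.73,0,0,0,14],[-0.91,-0.03,-1.03,0,0,0,14],[-1.29,-0.03,-1.29,0,0,0,14],[-1.29,-0.03,-1.29,0,0,0,14]]}' 25; python3 - <<'E'
from h import *
from bench import r,optics
o=r.get_obs();R=cv2.Rodrigues(o["orientation"])[0]
print("tool force",o["contact_force"]@R,"moment",o["moment"]@R)
f=optics.grab_frame("scene");g=optics.grab_frame("side")
z=lambda i,x,y,a,b:cv2.resize(i[y:y+b,x:x+a],(380,300),interpolation=cv2.INTER_CUBIC)
cv2.imwrite("pics/c3.png",np.hstack([z(f["color"],255,160,95,75),z(g["color"],220,95,95,75)]))
E
```

```text
clock: 6.18
tcp_pos: [0.5295, -0.1334, 0.2591]
orientation: [-3.115, -0.405, 0.002]
contact_force: [-3.7, -2.8, -3.6]
grip_width: 0.0187
gripper_force: 25.3
tool force [-4.3045  1.7802  3.5606] moment [-0.2084 -0.9329  0.0036]
```

View pics/c3.png

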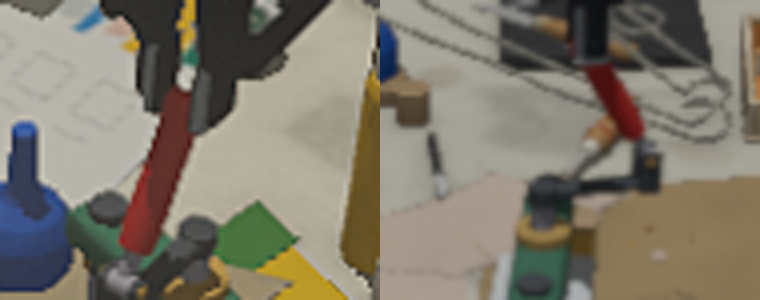

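The pictures show the grip about 60° up, held near its end, with the arm apparently unmoved. I'll carry on to upright.

```bash
python3 -m creep '{"rows":[[-0.41,0.02,-0.2,0,0,0,14],[-0.85,0.02,-0.35,0,0,0,14],[-1.3,0.02,-0.44,0,0,0,14],[-1.76,0.02,-0.47,0,0,0,14],[-1.76,0.02,-0.47,0,0,0,14]]}' 25; python3 - <<'E'
from h import *
from bench import r,optics
o=r.get_obs();R=cv2.Rodrigues(o["orientation"])[0]
print("tool force",o["contact_force"]@R,"moment",o["moment"]@R)
f=optics.grab_frame("scene");g=optics.grab_frame("side");np.savez("pics/s4.npz",**f);np.savez("pics/d4.npz",**g)
z=lambda i,x,y,a,b:cv2.resize(i[y:y+b,x:x+a],(380,300),interpolation=cv2.INTER_CUBIC)
cv2.imwrite("pics/c4.png",np.hstack([z(f["color"],240,150,95,75),z(g["color"],230,85,95,75)]))
def axis(f,roi):
    h=cv2.cvtColor(f["color"],cv2.COLOR_BGR2HSV);m=(((h[...,0]<8)|(h[...,0]>172))&(h[...,1]>130)&(h[...,2]>50))
    x0,y0,x1,y1=roi;M=np.zeros(m.shape,np.uint8);M[y0:y1,x0:x1]=m[y0:y1,x0:x1]
    n,l,s,_=cv2.connectedComponentsWithStats(M);ys,xs=np.nonzero(l==1+np.argmax(s[1:,4]))
    yy=np.arange(ys.min()+2,ys.max()-1);c=np.polyfit(yy,[xs[ys==y].mean() for y in yy],1);return c,ys.min(),ys.max(),len(xs)
a=axis(f,(250,150,335,240));b=axis(g,(240,90,310,145));print(a,b)
def normal(f,a):
    C,d=ray(f,[(np.polyval(a[0],y),y) for y in(a[1],a[2])]);return C,np.cross(d[0],d[1])
C1,n1=normal(f,a);C2,n2=normal(g,b);u=np.cross(n1,n2);u/=np.linalg.norm(u)*np.sign(u[2])
for zz in(.205,.26):
    x=np.linalg.solve(np.array([n1,n2,[0,0,1]]),[n1@C1,n2@C2,zz]);print("axis at",x)
print("grip dir",u,"deg in arm plane",np.degrees(np.arctan2(u[0]*.966+u[1]*.257,u[2])),"across",np.degrees(np.arctan2(-u[0]*.257+u[1]*.966,u[2])))
E
```

```text
clock: 6.9
tcp_pos: [0.4878, -0.1447, 0.2711]
orientation: [-3.115, -0.406, -0.001]
contact_force: [-1.0, -0.5, -4.5]
grip_width: 0.018
gripper_force: 25.0
tool force [-1.0978  0.2655  4.5059] moment [-0.0218 -0.2268  0.0118]
(array([ -0.008 , 288.0829]), np.int64(188), np.int64(225), 294) (array([ -0.0598, 293.8789]), np.int64(104), np.int64(127), 130)
axis at [ 0.4903 -0.1448  0.205 ]
axis at [ 0.4898 -0.1408  0.26  ]
grip dir [-0.0091  0.0726  0.9973] deg in arm plane 0.567977445668112 across 4.156682300739025
```

View pics/c4.png

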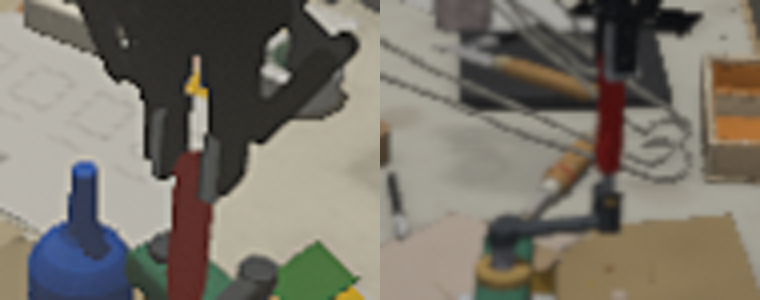

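The grip is upright: its measured lean in the arm plane is 0.6°, the TCP is 69.5 mm from the axis, and the forces are near zero. I'll take a deeper, firmer hold before cranking.

```bash
python3 -m creep '{"rows":[[0,0,0,0,0,0,32],[0,0,0,0,0,0,32],[0,0,0.3,0,0,0,32],[0,0,0.6,0,0,0,32],[0,0,0.6,0,0,0,24],[0,0,0.6,0,0,0,14],[0,0,0.6,0,0,0,14],[0,0,0.6,0,0,0,14]]}' 50; cat > tf.py <<'E'
from h import *
from bench import r
o=r.get_obs();R=cv2.Rodrigues(o["orientation"])[0]
p=o["tcp_pos"];v=(p[:2]-[.555,-.127]);n=np.linalg.norm(v);e=v/n;t=np.array([e[1],-e[0]])
a=(np.radians(194.9)-np.arctan2(v[1],v[0]))%(2*np.pi);F=o["contact_force"]
print("R",n,"alpha",a,"push",-F[:2]@t,"radial",F[:2]@e,"Fz",F[2],"tool F",F@R,"joints",o["joints"],"clock",o["clock"])
E
python3 tf.py
```

```text
clock: 8.0
tcp_pos: [0.4881, -0.1446, 0.2552]
orientation: [-3.115, -0.407, 0.001]
contact_force: [-0.2, 0.2, -4.1]
grip_width: 0.0179
gripper_force: 48.8
R 0.0691339977558141 alpha 0.0023034492659892436 push -0.27000913168210794 radial 0.1590342822233864 Fz -4.0549598825117705 tool F [-0.1558 -0.2697  4.0551] joints [-0.107   0.1576  0.3083  1.91   -0.0538  1.0826 -1.0883] clock 8.0
```

```bash
python3 -m creep '{"rows":[[0.014,-0.28,0,0,0,0,14],[0.056,-0.556,0,0,0,0,14],[0.125,-0.827,0,0,0,0,14],[0.221,-1.09,0,0,0,0,14],[0.343,-1.342,0,0,0,0,14],[0.489,-1.581,0,0,0,0,14],[0.658,-1.804,0,0,0,0,14],[0.849,-2.009,0,0,0,0,14],[1.059,-2.193,0,0,0,0,14],[1.287,-2.356,0,0,0,0,14]]}' 50; python3 tf.py; python3 - <<'E'
import numpy as np
a0=1.0
for a0 in np.arange(1,10):
    print(a0,[[round(float(2.8*(np.cos(a0)-np.cos(a0+d))),2),round(float(2.8*(np.sin(a0)-np.sin(a0+d))),2)] for d in np.arange(1,11)/10])
E
```

```text
clock: 9.25
tcp_pos: [0.5027, -0.0813, 0.2552]
orientation: [3.114, 0.403, -0.006]
contact_force: [-4.1, -5.4, -1.7]
grip_width: 0.0178
gripper_force: 49.4
R 0.06942832208338616 alpha 0.9778564554666449 push 6.743259123113516 radial -0.48048353908336683 Fz -1.6558635690441208 tool F [-5.3072  4.1771  1.682 ] joints [-0.1936  0.1591  0.2602  1.9056 -0.0433  1.0858 -1.2294] clock 9.25
1 [[0.24, -0.14], [0.5, -0.25], [0.76, -0.34], [1.04, -0.4], [1.31, -0.44], [1.59, -0.44], [1.87, -0.42], [2.15, -0.37], [2.42, -0.29], [2.68, -0.19]]
2 [[0.25, 0.13], [0.48, 0.28], [0.7, 0.46], [0.9, 0.65], [1.08, 0.87], [1.23, 1.1], [1.37, 1.35], [1.47, 1.61], [1.55, 1.88], [1.61, 2.15]]
3 [[0.03, 0.28], [0.02, 0.56], [-0.01, 0.84], [-0.06, 1.11], [-0.15, 1.38], [-0.26, 1.63], [-0.4, 1.88], [-0.56, 2.11], [-0.74, 2.32], [-0.94, 2.51]]
4 [[-0.22, 0.17], [-0.46, 0.32], [-0.71, 0.45], [-0.97, 0.55], [-1.24, 0.62], [-1.52, 0.66], [-1.8, 0.68], [-2.08, 0.67], [-2.35, 0.63], [-2.62, 0.57]]
5 [[-0.26, -0.09], [-0.52, -0.21], [-0.76, -0.35], [-0.98, -0.52], [-1.19, -0.71], [-1.38, -0.92], [-1.54, -1.14], [-1.69, -1.38], [-1.8, -1.64], [-1.89, -1.9]]
6 [[-0.06, -0.27], [-0.1, -0.55], [-0.11, -0.83], [-0.09, -1.11], [-0.05, -1.38], [0.03, -1.65], [0.13, -1.92], [0.25, -2.17], [0.4, -2.4], [0.58, -2.62]]
7 [[0.19, -0.2], [0.41, -0.38], [0.64, -0.54], [0.88, -0.68], [1.14, -0.79], [1.41, -0.87], [1.68, -0.93], [1.96, -0.96], [2.24, -0.96], [2.52, -0.93]]
8 [[0.27, 0.05], [0.54, 0.14], [0.8, 0.24], [1.05, 0.38], [1.28, 0.53], [1.49, 0.71], [1.69, 0.91], [1.86, 1.13], [2.02, 1.37], [2.14, 1.62]]
9 [[0.1, 0.26], [0.18, 0.53], [0.23, 0.81], [0.25, 1.08], [0.24, 1.36], [0.21, 1.64], [0.14, 1.91], [0.05, 2.18], [-0.06, 2.44], [-0.2, 2.68]]
```

```bash
python3 -m creep '{"rows":[[0.24,-0.14,0,0,0,0,14],[0.5,-0.25,0,0,0,0,14],[0.76,-0.34,0,0,0,0,14],[1.04,-0.4,0,0,0,0,14],[1.31,-0.44,0,0,0,0,14],[1.59,-0.44,0,0,0,0,14],[1.87,-0.42,0,0,0,0,14],[2.15,-0.37,0,0,0,0,14],[2.42,-0.29,0,0,0,0,14],[2.68,-0.19,0,0,0,0,14]]}' 50; python3 tf.py
```

```text
clock: 10.5
tcp_pos: [0.5658, -0.0574, 0.2551]
orientation: [-3.114, -0.406, 0.008]
contact_force: [-7.0, 0.9, 0.7]
grip_width: 0.0179
gripper_force: 49.7
R 0.0704703426051741 alpha 1.984900097937343 push 7.02491242783084 radial -0.18234997494988792 Fz 0.7040466778321006 tool F [-6.5095 -2.6569 -0.6679] joints [-0.2101  0.2668  0.2475  1.7736 -0.0725  1.1152 -1.2501] clock 10.5
```

```bash
python3 -m creep '{"rows":[[0.25,0.13,0,0,0,0,14],[0.48,0.28,0,0,0,0,14],[0.7,0.46,0,0,0,0,14],[0.9,0.65,0,0,0,0,14],[1.08,0.87,0,0,0,0,14]]}' 50; python3 tf.py
```

```text
clock: 11.12
tcp_pos: [0.5977, -0.0701, 0.2552]
orientation: [-3.112, -0.408, 0.007]
contact_force: [-6.4, 2.9, 1.8]
grip_width: 0.0177
gripper_force: 49.7
R 0.07115525671317945 alpha 2.4750845955377967 push 6.900513899323846 radial -1.5119680635544785 Fz 1.7720453444637212 tool F [-5.4594 -4.4978 -1.7343] joints [-0.1831  0.3251  0.2536  1.697  -0.0907  1.1357 -1.2138] clock 11.125
```

```bash
python3 -m creep '{"rows":[[0.15,0.23,0,0,0,0,14],[0.29,0.48,0,0,0,0,14],[0.39,0.74,0,0,0,0,14],[0.47,1.01,0,0,0,0,14],[0.53,1.28,0,0,0,0,14]]}' 50; python3 tf.py
```

```text
clock: 11.75
tcp_pos: [0.6194, -0.0962, 0.2552]
orientation: [-3.11, -0.409, 0.005]
contact_force: [-6.1, 5.1, 0.4]
grip_width: 0.0179
gripper_force: 49.8
R 0.07136020578752747 alpha 2.955040118594098 push 7.225471575765166 radial -3.302104551180111 Fz 0.37203684168015555 tool F [-4.575  -6.497  -0.3286] joints [-0.1404  0.3688  0.2624  1.6378 -0.1064  1.1529 -1.1603] clock 11.75
```

```bash
python3 -m creep '{"rows":[[0.03,0.28,0,0,0,0,14],[0.02,0.56,0,0,0,0,14],[-0.01,0.84,0,0,0,0,14],[-0.06,1.11,0,0,0,0,14],[-0.15,1.38,0,0,0,0,14]]}' 50; python3 tf.py
```

```text
clock: 12.38
tcp_pos: [0.626, -0.1292, 0.2553]
orientation: [-3.109, -0.411, 0.001]
contact_force: [-1.0, 6.7, -1.7]
grip_width: 0.0175
gripper_force: 49.7
R 0.07100049420208983 alpha 3.4322342124626015 push 6.669186617922948 radial -1.2291769911514512 Fz -1.7206129968289892 tool F [ 0.7528 -6.7302  1.7569] joints [-0.0919  0.3897  0.272   1.6094 -0.117   1.1601 -1.1002] clock 12.375
```

```bash
python3 -m creep '{"rows":[[-0.11,0.25,0,0,0,0,14],[-0.25,0.5,0,0,0,0,14],[-0.41,0.73,0,0,0,0,14],[-0.59,0.94,0,0,0,0,14],[-0.79,1.13,0,0,0,0,14]]}' 50; python3 tf.py
```

```text
clock: 13.0
tcp_pos: [0.6158, -0.162, 0.2553]
orientation: [-3.111, -0.412, -0.004]
contact_force: [4.2, 5.3, -5.6]
grip_width: 0.0176
gripper_force: 49.3
R 0.07013837872266132 alpha 3.923454525970353 push 6.719852336405264 radial 0.9970420434850622 Fz -5.569142895175239 tool F [ 5.4363 -4.0307  5.6005] joints [-0.0476  0.384   0.2823  1.6188 -0.1193  1.1539 -1.0443] clock 13.0
```

```bash
python3 -m creep '{"rows":[[-0.22,0.17,0,0,0,0,14],[-0.46,0.32,0,0,0,0,14],[-0.71,0.45,0,0,0,0,14],[-0.97,0.55,0,0,0,0,14],[-1.24,0.62,0,0,0,0,14]]}' 50; python3 tf.py
```

```text
clock: 13.62
tcp_pos: [0.5904, -0.1868, 0.2554]
orientation: [-3.114, -0.41, -0.007]
contact_force: [7.6, 1.5, -8.4]
grip_width: 0.0178
gripper_force: 48.9
R 0.06948991011285718 alpha 4.438149795194816 push 7.32229921488805 radial 2.6030912006302276 Fz -8.42552146452293 tool F [7.7171 0.5396 8.4579] joints [-0.0161  0.3524  0.2929  1.6643 -0.1125  1.1377 -1.0021] clock 13.625
```

```bash
python3 -m creep '{"rows":[[-0.28,0.04,0,0,0,0,14],[-0.56,0.06,0,0,0,0,14],[-0.84,0.05,0,0,0,0,14],[-1.11,0.01,0,0,0,0,14],[-1.38,-0.05,0,0,0,0,14]]}' 50; python3 tf.py
```

```text
clock: 14.25
tcp_pos: [0.5562, -0.1965, 0.2554]
orientation: [3.113, 0.408, 0.006]
contact_force: [7.6, -2.1, -8.9]
grip_width: 0.0173
gripper_force: 49.0
R 0.06954386242581788 alpha 4.954500935866028 push 7.573217579936588 radial 2.251433986008392 Fz -8.876758768896078 tool F [6.7815 3.983  8.9087] joints [-0.0051  0.3006  0.3007  1.7346 -0.0975  1.1169 -0.9851] clock 14.25
```

```bash
python3 -m creep '{"rows":[[-0.26,-0.09,0,0,0,0,14],[-0.52,-0.21,0,0,0,0,14],[-0.76,-0.35,0,0,0,0,14],[-0.98,-0.52,0,0,0,0,14],[-1.19,-0.71,0,0,0,0,14]]}' 50; python3 tf.py
```

```text
clock: 14.88
tcp_pos: [0.5221, -0.1883, 0.2554]
orientation: [3.112, 0.405, 0.004]
contact_force: [4.3, -5.0, -9.1]
grip_width: 0.0179
gripper_force: 49.2
R 0.06957628483643681 alpha 5.465065486114671 push 6.1613284626638105 radial 2.416668452391533 Fz -9.086953104303799 tool F [2.834  5.9422 9.1122] joints [-0.0179  0.2385  0.3007  1.8135 -0.0765  1.0977 -1.0024] clock 14.875
```

```bash
python3 -m creep '{"rows":[[-0.19,-0.21,0,0,0,0,14],[-0.35,-0.43,0,0,0,0,14],[-0.5,-0.67,0,0,0,0,14],[-0.61,-0.93,0,0,0,0,14],[-0.7,-1.19,0,0,0,0,14]]}' 50; python3 tf.py
```

```text
clock: 15.5
tcp_pos: [0.4966, -0.1648, 0.2553]
orientation: [3.112, 0.404, 0.001]
contact_force: [3.8, -6.6, -8.3]
grip_width: 0.0178
gripper_force: 49.4
R 0.06956284967380436 alpha 5.968929670803146 push 7.612901618972504 radial 0.4213464001627907 Fz -8.32395791387565 tool F [1.9657 7.3375 8.3499] joints [-0.0516  0.1815  0.2886  1.881  -0.0547  1.0853 -1.0547] clock 15.5
```

```bash
python3 -m creep '{"rows":[[-0.06,-0.27,0,0,0,0,14],[-0.1,-0.55,0,0,0,0,14],[-0.11,-0.83,0,0,0,0,14],[-0.09,-1.11,0,0,0,0,14],[-0.05,-1.38,0,0,0,0,14]]}' 50; python3 tf.py
```

```text
clock: 16.12
tcp_pos: [0.4856, -0.1321, 0.2553]
orientation: [3.112, 0.403, -0.002]
contact_force: [-0.3, -6.9, -6.0]
grip_width: 0.0179
gripper_force: 49.6
R 0.06954888488393068 alpha 0.18716156661787764 push 6.854471180544793 radial 0.7732083937203136 Fz -5.950377199117371 tool F [-2.0088  6.5785  5.973 ] joints [-0.097   0.1461  0.265   1.9204 -0.0394  1.0808 -1.1294] clock 16.125
```

```bash
python3 -m creep '{"rows":[[0.08,-0.27,0,0,0,0,14],[0.18,-0.54,0,0,0,0,14],[0.3,-0.79,0,0,0,0,14],[0.45,-1.02,0,0,0,0,14],[0.63,-1.24,0,0,0,0,14]]}' 50; python3 tf.py
```

```text
clock: 16.75
tcp_pos: [0.4918, -0.0984, 0.2552]
orientation: [3.113, 0.402, -0.006]
contact_force: [-5.6, -6.9, -1.6]
grip_width: 0.0178
gripper_force: 50.0
R 0.06939437353867098 alpha 0.6851755038196798 push 8.619344275512434 radial 2.224327666446482 Fz -1.641865764240968 tool F [-7.1541  5.2839  1.6841] joints [-0.1424  0.1449  0.2385  1.9207 -0.0346  1.0836 -1.2036] clock 16.75
```

```bash
python3 -m creep '{"rows":[[0.19,-0.2,0,0,0,0,14],[0.41,-0.38,0,0,0,0,14],[0.64,-0.54,0,0,0,0,14],[0.88,-0.68,0,0,0,0,14],[1.14,-0.79,0,0,0,0,14]]}' 50; python3 tf.py
```

```text
clock: 17.38
tcp_pos: [0.5133, -0.0715, 0.2551]
orientation: [3.114, 0.403, -0.01]
contact_force: [-8.8, -6.0, 2.7]
grip_width: 0.0179
gripper_force: 50.1
R 0.0693894486846145 alpha 1.1860403043585381 push 10.578069288881675 radial 0.4991730265245007 Fz 2.7112906425438394 tool F [-10.       3.5365  -2.6438] joints [-0.1754  0.1771  0.2198  1.8826 -0.0403  1.0924 -1.2535] clock 17.375
```

It has bitten: the push rose from a baseline of about 7 N to 8.6 and then 10.6 N, roughly 4 N/rad. From here I'll use small steps.

```bash
python3 -m creep '{"rows":[[0.27,-0.08,0,0,0,0,14],[0.54,-0.14,0,0,0,0,14],[0.82,-0.17,0,0,0,0,14]]}' 50; python3 tf.py
```

```text
clock: 17.75
tcp_pos: [0.5314, -0.0614, 0.255]
orientation: [3.115, 0.404, -0.012]
contact_force: [-11.0, -2.3, 4.9]
grip_width: 0.0179
gripper_force: 50.3
R 0.06972563899994923 alpha 1.485751499812862 push 11.09729089870273 radial 1.545690562223506 Fz 4.880537497625965 tool F [-11.227   -0.5763  -4.794 ] joints [-0.1852  0.208   0.2143  1.8452 -0.0477  1.1011 -1.2664] clock 17.75
```

```bash
python3 -m creep '{"rows":[[0.14,0,0,0,0,0,14],[0.28,0,0,0,0,0,14],[0.42,0.01,0,0,0,0,14],[0.56,0.03,0,0,0,0,14]]}' 50; python3 tf.py
```

```text
clock: 18.25
tcp_pos: [0.5448, -0.0578, 0.255]
orientation: [-3.114, -0.405, 0.013]
contact_force: [-12.6, -1.7, 3.8]
grip_width: 0.0179
gripper_force: 50.4
R 0.06999984238041151 alpha 1.6842882664817447 push 12.689896563690109 radial 0.14850264772199395 Fz 3.7659933801428407 tool F [-12.6241  -1.571   -3.6609] joints [-0.1868  0.2313  0.2129  1.8162 -0.0538  1.1081 -1.2674] clock 18.25
```

The push is 12.7 N, which fits the model (bite at about 6.6 rad, 4 N/rad), so I'll stop here. Next I ease off, open and rise straight up.

```bash
python3 -m creep '{"rows":[[-0.04,0,0,0,0,0,14],[-0.04,0,0,0,0,0,20],[-0.04,0,0,0,0,0,45],[-0.04,0,0,0,0,0,45],[-0.04,0,-0.5,0,0,0,45],[-0.04,0,-1.5,0,0,0,45],[-0.04,0,-3,0,0,0,45],[-0.04,0,-4,0,0,0,45],[-0.04,0,-4,0,0,0,45]]}' 50; python3 -m creep '{"rows":[[1,0,0,0,0,0,45],[2,0,0,0,0,0,45],[3,0,0,0,0,0,45],[4,0,0,0,0,0,45],[4,0,0,0,0,0,45]]}'; python3 - <<'E'
from h import *
from bench import r,optics
f=optics.grab_frame("scene");g=optics.grab_frame("side");np.savez("pics/s5.npz",**f);np.savez("pics/d5.npz",**g)
z=lambda i,x,y,a,b:cv2.resize(i[y:y+b,x:x+a],(400,400),interpolation=cv2.INTER_CUBIC)
cv2.imwrite("pics/c5.png",np.hstack([z(f["color"],200,150,180,180),z(g["color"],205,85,180,180)]))
for X in([.5448,-.0578,.223],[.5448,-.0578,.301]): print(proj(f,[X]),proj(g,[X]))
E
```

```text
clock: 19.38
tcp_pos: [0.5492, -0.0574, 0.3586]
orientation: [3.115, 0.407, 0.009]
contact_force: [-0.2, 0.2, 0.2]
grip_width: 0.0453
gripper_force: 0.0
clock: 20.0
tcp_pos: [0.6449, -0.0306, 0.3539]
orientation: [-3.115, -0.409, 0.003]
contact_force: [0.3, 0.6, 0.0]
grip_width: 0.0451
gripper_force: 0.0
[[278.3867 187.7316]] [[264.3212 142.1027]]
[[280.3959 155.6036]] [[264.7293 112.0232]]
```

View pics/c5.png

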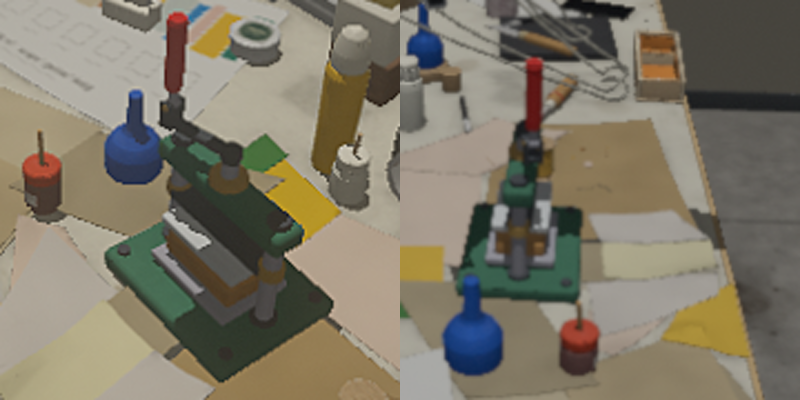

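The grip stands free and upright: in the scene crop it runs from (178,15) to (174,90), matching the predicted vertical line. The jar and oiler are where they were, and the platen rests on the boards.

```bash
python3 -c "
from bench import r
print(r.hand_in())"
```

```text
the job is handed in; nothing more can be done
None
```

I swung the grip upright, then cranked clockwise about 8 rad until the press bit and the push had risen to about 12.7 N. I let go with the grip upright and handed the job in at about 20 s; the jar and oiler look unmoved, and the spool was never near the arm's path but I did not check it in the final pictures.

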